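Dry the hexagonal shaker cases slots up and start the drying dock

TASK

Lay every yellow hexagonal case in the drying dock, one to a bay and flat on the bay floor, rolling it first so that its red face with the slots is on top. When all of them are in, take the orange push tool out of its hole in the dock, use its steel pin to press the recessed green button all the way down for a moment, and put the tool back in its hole. Leave the other kitchen things where they are.

Things in the scene. Friction and masses are not known exactly. Their poses are not given: they have to be found in the camera images.
- case1: Yellow hexagonal case, 96 long, 42 across flats (48.5 across corners), 84-168 g, steel-coloured end bands; one flat has a red panel with five black slots. Two or three of the four cases are present (others None). Starts on a flat, red face not up. Origin: its middle, on the axis, 21 above what it lies on. x along the case, z out of the red face (up when that is on top).
- case2: Same as case1, origin and axes too. A finger set against its side edge and moved on and up tips a case over its lower edge onto the next flat, 60 degrees and 24 mm on (past half way it falls by itself and stays); a plain level push makes it slide.
- case3: Same as case1, origin and axes too. A finger set against its side edge and moved on and up tips a case over its lower edge onto the next flat, 60 degrees and 24 mm on (past half way it falls by itself and stays); a plain level push makes it slide.
- case4: Same as case1, origin and axes too. A finger set against its side edge and moved on and up tips a case over its lower edge onto the next flat, 60 degrees and 24 mm on (past half way it falls by itself and stays); a plain level push makes it slide.
- dryer: White and grey drying dock, fixed, 200 (x) by 310 (y) by 55 high; origin under its centre. Front strip (x -100..-40, top at z 55) with tool hole and button hole; behind it (x -40..95) three open bays side by side along y, floors at z 45, each 95 wide (y) and 135 long (x), between ribs 5 thick and 6 high at y -152, -50, 50, 152. A case lies in a bay along x.
- bay1 (a point): Centre of the floor of the right-hand bay (dock y = -100), 45 above the counter; axes as the dock. One case fits in each bay, its axis along x, its origin then 21 above this point.
- bay2 (a point): Centre of the floor of the middle bay (dock y = 0).
- bay3 (a point): Centre of the floor of the left-hand bay (dock y = +100).
- prodder: Orange push tool, 50 g: a handle block 44 (x) by 16 (y) by 36 (z) with a steel pin 8 in diameter that sticks 40 down from the middle of its underside. Origin: middle of the handle's underside (top of the pin); z up along the tool. It stands in the dock's tool hole, its handle's underside resting on the strip and its long side along the dock's x; take it across the 16 side.
- tool_hole (a point): Centre of the mouth of the tool hole in the dock's front strip, 55 above the counter: square, 18 wide, 55 deep. The tool is home when its origin is at this point and it stands upright.
- button_hole (a point): Centre of the mouth of the button recess in the same strip (dock y = +85), 55 above the counter, square, 18 wide, with a blue frame printed round it; the button's top lies 10 below the mouth.
- start (a joint): Green spring button, 15 in diameter, in the recess. 0 = out, 0.006 m = fully down; spring force 1 N at 0 rising to 4 N fully down; it springs back.
- button_top (a point): Centre of the green button's top face; moves down with the button.
- jar: Clay jar, 96 in diameter, 115 high. Bystander. Origin under its centre.
- plate: White porcelain plate, 170 in diameter, 20 high. Bystander. Origin under its centre.
- rolling_pin: Wooden rolling pin lying along its y, 300 long, 48 thick. Bystander. Origin under its centre.
- teacup: Blue cup, 72 in diameter, 60 high. Bystander. Origin under its centre.
- sauce_bowl: White sauce bowl, 80 in diameter, 35 high. Bystander. Origin under its centre.

How it is judged:
On the way, in this order (a step that is already met when the one before it is completed fails the run):
1. every case present lies flat in a bay of the dock with its red slotted face on top, let go (angle between each of case1, case2, case3, case4's own z axis and vertical below 0.12 rad and z of case1 in the frame of bay2 between 0.018 and 0.0235 m and x of case1 in the frame of bay2 between -0.03 and 0.03 m and y of case1 in the frame of bay2 between -0.14 and 0.14 m and contact force between the fingers and case1 below 0.1 N and z of case2 in the frame of bay2 between 0.018 and 0.0235 m and x of case2 in the frame of bay2 between -0.03 and 0.03 m and y of case2 in the frame of bay2 between -0.14 and 0.14 m and contact force between the fingers and case2 below 0.1 N and z of case3 in the frame of bay2 between 0.018 and 0.0235 m and x of case3 in the frame of bay2 between -0.03 and 0.03 m and y of case3 in the frame of bay2 between -0.14 and 0.14 m and contact force between the fingers and case3 below 0.1 N and z of case4 in the frame of bay2 between 0.018 and 0.0235 m and x of case4 in the frame of bay2 between -0.03 and 0.03 m and y of case4 in the frame of bay2 between -0.14 and 0.14 m and contact force between the fingers and case4 below 0.1 N), for 0.3 s.
2. the green button is pressed down (at least 4.5 mm of its 6) with the pin of the push tool (value of joint start above 0.0045 m and contact force between prodder and start above 0.5 N), for 0.1 s.
At the end, for the whole second after the job is handed in: Every case present lies at rest flat on a bay floor (origin 18 to 23.5 mm above it, within the bays), red slotted face up within 0.12 rad; the push tool stands upright, at rest in its hole (within 12 mm, handle down to within 4 mm of the strip); the button is out again (all of step 1 and linear speed of each of case1, case2, case3, case4, prodder below 0.02 m/s and horizontal distance between prodder and tool_hole below 0.012 m and z of prodder in the frame of tool_hole below 0.004 m and angle between prodder's own z axis and vertical below 0.12 rad and value of joint start below 0.001 m); the robot touches nothing.
It fails at once if another kitchen thing is moved by more than 40 mm or tipped over (distance of any of jar, plate, rolling_pin, teacup, sauce_bowl from where it was at the start of the episode above 0.04 m or angle between any of jar, plate, rolling_pin, teacup, sauce_bowl's own z axis and vertical above 0.5 rad).
It fails at once if the button is pressed with the fingers (contact force between the fingers and start above 0.5 N).
Of case1, case2, case3, case4 only 2 to 3 are there at a start; the rules pass over those that are not, and their reading is None.
At some moment in a run one of case1, case2, case3, case4 may be knocked a few centimetres aside while the robot is not near it.
It also fails if it takes over 210 s, if anything falls off the work surface, if the arm or the gripper's body presses on something with over 40 N, if the wrist force passes 120 N, or if a joint passes its speed limit or range.

ROBOT

A 6-joint arm with a two-finger parallel gripper is mounted at the origin on the work surface. World frame = base frame: x ahead of the robot, y to its left, z up, the work surface at z = 0. Lengths are in m, angles in rad, forces in N, time in s.
With the tool pointing down it reaches from about 0.3 to 0.775 m from the base axis. Payload 14.6 kg.
Tool frame: the origin (TCP) lies at the very end of the fingers, on their centre line; the grasp point (between the pads) lies 19 mm behind it; z points along the fingers, x is the direction in which the jaws open and shut, and the axes are right-handed (so a half turn about z gives the same grasp; the last joint's range is limited). The gripper opens to 94 mm and grips with 3 to 60 N. Pads are 16 mm wide; open, the fingers measure 119 mm over their backs; the gripper's body (75 mm by 177 mm) begins 78 mm behind the grasp point.
Start: joints at [-1.388, 0.3, 1.521, -0, 1.321, -0.067], TCP at [0.136, -0.533, 0.205] pointing down, gripper open.
Joint ranges: [-3.03, 3.03], [-0.79, 2.21], [0.23, 2.52], [-1.04, 4.18], [0, 3.07], [-2.55, 2.55]. Speed limits (rad/s): [2.22, 2.22, 2.57, 3.14, 3.14, 3.14].

INTERFACE

Orientations are given as [roll, pitch, yaw] about the fixed x, y, z axes, in that order (R = Rz(yaw) Ry(pitch) Rx(roll)).
In Python, from station import ctrl gives the robot as it stands.
- The arm moves only by the shell command python3 -m inch 'ROWS' [FORCE]. ROWS is JSON, one flat list of numbers, 7 for each row, row after row: the shift along the tool's x, y, z in cm, then the turn, a rotation vector about the tool's x, y, z in rad, then the opening, from 0 (shut) to 1 (fully open). In form: [tx, ty, tz, wx, wy, wz, claw, tx, ty, tz, wx, wy, wz, claw, ...]. A call has 1 to 20 rows; each row shifts and turns the commanded pose from where the row before left it, along the tool's axes as they then stand; what a row does not reach is not made up. A row lasts 1/8 s, in which the tool goes at most 62.5 mm and 10.7 degrees, less where a joint would pass 70% of its speed; a pose out of reach is approached as far as the arm can. A call is refused whole if a number of a shift passes 6.25 or a number of a turn 0.188, either way. A call with a gripper value outside its range is refused whole. The fingers move at their own pace and stop on an object; FORCE is the grip in N (left out, the last holds). Time passes only in rows, so rows that do not move let the fingers close. It gives the time, the measured TCP pose, the force and the opening at its end, in the units of the state.
- ctrl.get_obs(): the state, without advancing time (a new reading comes with each control period).
- ctrl.camera(name): name is "scene" or "top" or "wrist"; returns (picture, depth): 480x640x3 uint8, red, green, blue; 480x640 float32, m along the optical axis (not along the pixel's ray), 0 where there is no reading.
- ctrl.camera_params(name): a dict with "vertical_fov" (degrees; the focal length in pixels is half the picture's height over the tangent of half this angle, whatever the lens; pixels are square), "cx", "cy" (the principal point, pixels), "camera_from_world" (4x4, takes a point from world to camera coordinates); the wrist camera has in their place "mount" (4x4, takes a point from camera to tool coordinates, whose origin is the TCP and whose axes are the tool frame's). Camera axes: x right, y down, z forward; pixel columns grow to the right and rows downward; lengths in m; the calibration is good to about 2 mm. A picture is of the moment at which its call begins: read the wrist's pose just before it. camera_params takes no time and is no camera call.
- ctrl.hand_in(): hands the job in, once; it reports no verdict.
Trained networks look in the newest picture that a camera, given by its name, has taken for a name from the list of things; names that differ only in an ending like _2 or _b are one class to them, and where a whole thing is asked for, a point or a joint stands for the part that bears it (a point fixed in the world has none). Each returns a list of dicts, best first, with "score" (0 to 1); they miss things now and then, are a little off and sometimes report something else, mostly with a low value. They report only what shows in the picture. A call takes as long as a camera call.
- ctrl.spot_in(camera, label): "bbox" ([centre column, centre row, width, height] in pixels, round what is visible of it).
- ctrl.place_of(camera, label): "centre" ([column, row] in pixels: a listed point, or the origin of a listed thing).
The state is a dict: "time_s": time; "qpos": joint angles; "joint_vel": joint speeds; "tau": joint torques, N m; "ee_pos": TCP position; "eef_rot": TCP orientation; "force": force on the tool from outside, world axes, zero at the start; "moment": the same for the moment, N m; "grip_width": finger opening in m.
Only numpy, scipy, OpenCV 4.12 (cv2) and the standard library are available. Lean on these libraries where they do the work, as an engineer would, in place of code of your own. Each camera call takes 0.05 s, during which the arm holds its last target. There are 200 camera calls.

## Working session

There is one attempt and no reset: what is moved stays moved. The work goes in short steps, Python scripts to look and compute and a shell command to move; the robot and the scene stay as the last step left them, time stands still between calls to the robot, and variables do not carry over. Pictures are saved under pics/ and viewed, about 12 in all and at most 16, crops included, and the job is handed in when it is done.

```bash
ls; mkdir -p pics
cat > h.py <<'E'
import numpy as np, cv2
from station import ctrl
from scipy.spatial.transform import Rotation as R
def tool():
    o=ctrl.get_obs(); T=np.eye(4); T[:3,:3]=R.from_euler('xyz',o['eef_rot']).as_matrix(); T[:3,3]=o['ee_pos']; return T
def shot(name,f=None):
    T=tool(); im,d=ctrl.camera(name); p=ctrl.camera_params(name)
    W=T@np.array(p['mount']) if name=='wrist' else np.linalg.inv(np.array(p['camera_from_world']))
    fl=240/np.tan(np.radians(p['vertical_fov'])/2)
    if f: cv2.imwrite('pics/'+f,im[:,:,::-1])
    return im,d,W,fl,p['cx'],p['cy']
def px2w(s,u,v,z=None):
    im,d,W,fl,cx,cy=s
    r=np.array([(u-cx)/fl,(v-cy)/fl,1.])
    if z is None:
        r=r*d[int(round(v)),int(round(u))]; return W[:3,:3]@r+W[:3,3]
    q=W[:3,:3]@r; return W[:3,3]+q*(z-W[2,3])/q[2]
def w2px(s,P):
    im,d,W,fl,cx,cy=s
    c=np.linalg.inv(W)@np.append(P,1); return cx+fl*c[0]/c[2],cy+fl*c[1]/c[2]
def cloud(s):
    im,d,W,fl,cx,cy=s
    v,u=np.mgrid[:480,:640]
    c=np.stack([(u-cx)/fl*d,(v-cy)/fl*d,d],-1); w=c@W[:3,:3].T+W[:3,3]; w[d==0]=np.nan; return w
E
python3 - <<'E'
from h import *
print(ctrl.get_obs())
for n in ['scene','top','wrist']:
    s=shot(n,n+'0.png')
    print(n,np.round(s[2],3).tolist(),s[3:])
    if n=='wrist': continue
    for l in ['case1','dryer','prodder','tool_hole','button_hole','bay1','bay2','bay3','jar','plate','rolling_pin','teacup','sauce_bowl']:
        for r in ctrl.place_of(n,l)[:4]:
            if r['score']>.2: print(n,l,round(r['score'],2),np.round(r['centre']),np.round(px2w(s,*np.clip(r['centre'],0,[639,479])),3))
E
```

```text
pics
{'time_s': 0.0, 'qpos': array([-1.38760137e+00,  3.00481870e-01,  1.52161148e+00,  1.89399326e-05,
        1.32071251e+00, -6.65910889e-02]), 'joint_vel': array([-0.00190576, -0.00108599, -0.00019515, -0.00057031, -0.00067989,
        0.00035252]), 'tau': array([ 3.90468820e-03, -5.31803226e+01, -3.52733839e+01,  7.09769432e-02,
        2.43294309e-02, -9.81603193e-05]), 'ee_pos': array([ 0.13591392, -0.5326541 ,  0.20486757]), 'eef_rot': array([-3.14149362e+00,  1.20929387e-03, -1.32101492e+00]), 'force': array([ 0.06158771,  0.22407872, -0.51527717]), 'moment': array([ 0.05607518, -0.01099246, -0.01452255]), 'grip_width': 0.09420159219628746}
scene [[-0.301, 0.582, -0.755, 1.425], [0.954, 0.179, -0.242, 0.259], [-0.005, -0.793, -0.609, 0.751], [0.0, 0.0, 0.0, 1.0]] (np.float64(516.182207469571), 319.77648012229827, 232.37930777973713)
scene case1 0.7 [396. 230.] [0.489 0.14  0.043]
scene case1 0.68 [476. 242.] [0.478 0.315 0.042]
scene case1 0.65 [476. 292.] [0.637 0.327 0.042]
scene dryer 0.62 [226. 228.] [ 0.597 -0.231  0.044]
scene prodder 0.55 [204. 186.] [ 0.488 -0.339  0
[... 1675 characters left out ...]
.048]
top bay2 0.67 [506. 248.] [ 0.556 -0.364  0.044]
top bay2 0.64 [448. 239.] [ 0.572 -0.253  0.048]
top bay3 0.67 [506. 248.] [ 0.556 -0.364  0.044]
top bay3 0.64 [448. 239.] [ 0.572 -0.253  0.048]
top jar 0.57 [284. 132.] [0.755 0.055 0.104]
top plate 0.59 [376. 132.] [ 0.79  -0.121  0.006]
top rolling_pin 0.84 [158. 152.] [0.729 0.3   0.047]
top teacup 0.91 [309. 182.] [0.686 0.012 0.005]
top sauce_bowl 0.66 [319. 342.] [ 0.371 -0.014  0.003]
top sauce_bowl 0.35 [158. 153.] [0.727 0.299 0.046]
wrist [[0.247, -0.936, -0.252, 0.209], [-0.969, -0.238, -0.064, -0.514], [-0.0, 0.26, -0.966, 0.385], [0.0, 0.0, 0.0, 1.0]] (np.float64(381.71792044942265), 316.1526480621844, 239.51815774391667)
```

View pics/top0.png

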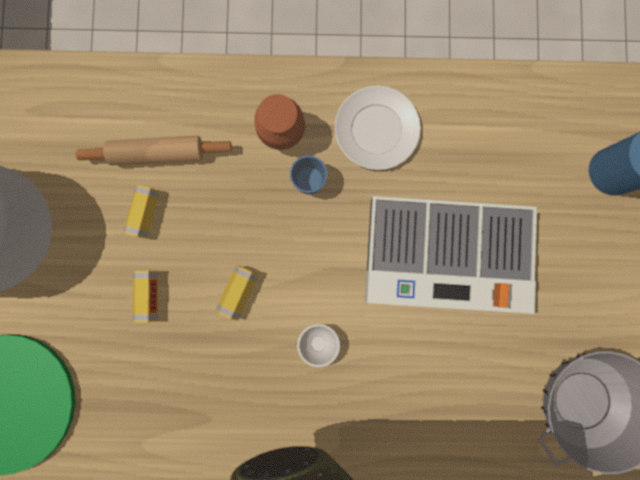

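View pics/scene0.png

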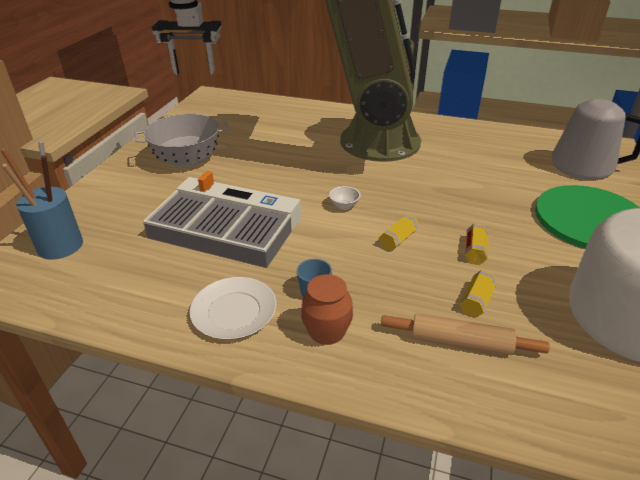

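```bash
cat >> h.py <<'E'
def cases(s,box=None):
    """fit of case tops: points 37..47 mm above counter that form 96x24.25 top flats (+ flanks)"""
    w=cloud(s); hsv=cv2.cvtColor(s[0],cv2.COLOR_RGB2HSV)
    y=((hsv[...,0]>18)&(hsv[...,0]<35)&(hsv[...,1]>130)&(hsv[...,2]>90)).astype(np.uint8)
    n,lab,st,_=cv2.connectedComponentsWithStats(y)
    out=[]
    for i in range(1,n):
        if st[i,4]<120: continue
        m=cv2.dilate((lab==i).astype(np.uint8),np.ones((15,15)))>0
        p=w[m&np.isfinite(w[...,2])]; zt=np.percentile(p[:,2],97)
        out.append((i,m,p,zt))
    return w,out
E
python3 - <<'E'
from h import *
s=shot('top')
w,o=cases(s)
for i,m,p,zt in o:
    q=p[p[:,2]>zt-.006]
    if len(q)<30: continue
    r=cv2.minAreaRect((q[:,:2]*1000).astype(np.float32))
    print('case',len(q),round(zt,4),np.round(r[0]),np.round(r[1]),np.round(r[2],1))
# dock: points 38<z<60 in region
q=w[(w[...,2]>.035)&(w[...,2]<.058)&(w[...,0]>.35)&(w[...,0]<.75)&(w[...,1]<-.05)&(w[...,1]>-.48)]
r=cv2.minAreaRect((q[:,:2]*1000).astype(np.float32)); print('dock',len(q),r)
print('strip z',np.median(w[285:300,430:440,2]),np.median(w[300:305,450:480,2]))
hsv=cv2.cvtColor(s[0],cv2.COLOR_RGB2HSV)
for n,lo,hi,box in [('orange',(3,180,120),(14,255,255),(275,315,480,520)),('green',(50,120,60),(80,255,255),(275,300,395,420)),('blue',(100,90,80),(130,255,255),(275,300,390,425))]:
    m=cv2.inRange(hsv,lo,hi); k=np.zeros_like(m); a,b,c,d=box; k[a:b,c:d]=m[a:b,c:d]
    v,u=np.nonzero(k); P=w[v,u]; print(n,len(u),u.mean(),v.mean(),np.nanmin(P,0).round(3),np.nanmax(P,0).round(3),np.nanmedian(P,0).round(3))
E
```

```text
case 750 0.0449 [617. 334.] [31. 96.] 77.5
case 776 0.0446 [465. 146.] [31. 96.] 65.6
case 755 0.0452 [457. 319.] [91. 32.] 2.3
dock 17057 ((501.9083557128906, -293.59088134765625), (381.91363525390625, 280.9174499511719), 87.15996551513672)
strip z 0.055639427040153455 nan
orange 161 501.1055900621118 294.3478260869565 [ 0.452 -0.348  0.068] [ 0.488 -0.331  0.094] [ 0.472 -0.337  0.09 ]
green 15 404.3333333333333 288.26666666666665 [ 0.475 -0.175  0.042] [ 0.483 -0.169  0.047] [ 0.479 -0.171  0.045]
blue 57 405.87719298245617 288.0 [ 0.463 -0.189  0.051] [ 0.494 -0.156  0.06 ] [ 0.481 -0.175  0.056]
```

```bash
python3 -m inch '[0,0,-5,0,0,0,0, 6,0,0,0,0,0,0]' 20
```

```text
time_s: 1.75
ee_pos: [0.151, -0.5919, 0.2625]
eef_rot: [3.141, -0.01, -1.321]
force: [-0.2, -0.3, 0.3]
grip_width: 0.077
```

```bash
python3 -m inch '[-4.67,-3.59,-0.4,0,0,0,0,-4.67,-3.59,-0.4,0,0,0,0,-4.67,-3.59,-0.4,0,0,0,0,-4.67,-3.59,-0.4,0,0,0,0,-4.67,-3.59,-0.4,0,0,0,0,-4.67,-3.59,-0.4,0,0,0,0,-4.67,-3.59,-0.4,0,0,0,0,-4.67,-3.59,-0.4,0,0,0,0,-4.67,-3.59,-0.4,0,0,0,0,-4.67,-3.59,-0.4,0,0,0,0,-4.67,-3.59,-0.4,0,0,0,0,-4.67,-3.59,-0.4,0,0,0,0,-4.67,-3.59,-0.4,0,0,0,0,-4.67,-3.59,-0.4,0,0,0,0,-4.67,-3.59,-0.4,0,0,0,0,0,0,0,0,0,0,0]' 20
cat >> h.py <<'E'
def report(s,zc=0.0):
    w,o=cases(s); hsv=cv2.cvtColor(s[0],cv2.COLOR_RGB2HSV)
    for i,m,p,zt in o:
        if zt-zc<.03 or zt-zc>.055: continue
        q=p[p[:,2]>zt-.005]; r=cv2.minAreaRect((q[:,:2]*1000).astype(np.float32))
        a=r[2] if r[1][0]>r[1][1] else r[2]+90
        red=((hsv[...,0]<6)|(hsv[...,0]>172))&(hsv[...,1]>120)&m
        rr=w[red]; rr=rr[np.isfinite(rr[:,0])]
        print('case c',np.round(r[0]),'size',np.round(r[1]),'axis deg',round((a+90)%180-90,1),'ztop',round(zt,3),'red',red.sum(),np.round(np.median(rr,0),3) if len(rr) else '')
def go(x,y,z,yaw_deg=None,tilt=None):
    """total shift in tool axes (cm) to world TCP x,y,z; rotvec (tool axes) to yaw (tool down), tilt = extra rotvec world"""
    T=tool(); d=T[:3,:3].T@(np.array([x,y,z])-T[:3,3])*100
    print('at',T[:3,3].round(4),'shift cm',d.round(2),'len',np.linalg.norm(d).round(2),end=' ')
    if yaw_deg is not None:
        G=R.from_euler('xyz',[np.pi,0,np.radians(yaw_deg)])
        if tilt is not None: G=R.from_rotvec(np.radians(tilt))*G
        print('turn',(R.from_matrix(T[:3,:3]).inv()*G).as_rotvec().round(3),end='')
    print()
E
python3 - <<'E'
from h import *
s=shot('wrist','w1.png'); report(s); print(tool()[:3,3])
E
```

```text
time_s: 3.75
ee_pos: [0.4998, 0.2236, 0.3142]
eef_rot: [3.14, 0.0, -1.318]
force: [0.3, -1.4, -0.1]
grip_width: 0.0001
case c [658. 325.] size [34. 14.] axis deg 77.5 ztop 0.04 red 0 
case c [616. 335.] size [31. 92.] axis deg -12.7 ztop 0.043 red 0 
case c [497. 352.] size [466. 166.] axis deg 80.3 ztop 0.043 red 329 [0.46  0.302 0.034]
case c [370. -46.] size [46. 10.] axis deg 2.1 ztop 0.035 red 0 
[0.49941093 0.22188126 0.3146068 ]
```

View pics/w1.png

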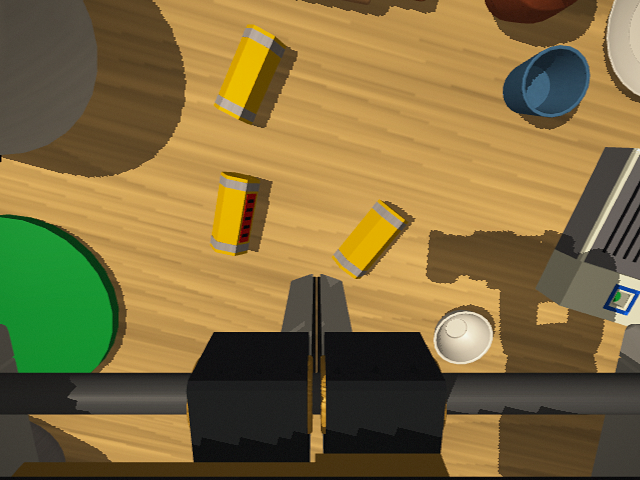

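```bash
cat >> h.py <<'E'
def report(s,zc=0.0,xy=None,rad=.08):
    w=cloud(s); hsv=cv2.cvtColor(s[0],cv2.COLOR_RGB2HSV)
    red0=((hsv[...,0]<6)|(hsv[...,0]>172))&(hsv[...,1]>120)
    m=(np.abs(w[...,2]-zc-.042)<.006).astype(np.uint8)
    if xy is not None: m&=(np.hypot(w[...,0]-xy[0],w[...,1]-xy[1])<rad).astype(np.uint8)
    n,lab,st,_=cv2.connectedComponentsWithStats(m)
    for i in range(1,n):
        if st[i,4]<150: continue
        q=w[lab==i]; r=cv2.minAreaRect((q[:,:2]*1000).astype(np.float32))
        if not 70<max(r[1])<115 or min(r[1])>60: continue
        a=r[2] if r[1][0]>r[1][1] else r[2]+90
        red=(cv2.dilate((lab==i).astype(np.uint8),np.ones((25,25)))>0)&red0
        rr=w[red]; rr=rr[np.isfinite(rr[:,0])]
        print('case c',np.round(r[0]),'size',np.round(r[1]),'axis deg',round((a+90)%180-90,1),'z',round(np.median(q[:,2]),4),'red',red.sum(),np.round(np.median(rr,0),3) if len(rr) else '')
E
python3 - <<'E'
from h import *
report(shot('wrist')); print('top'); report(shot('top')); go(.47,.26,.2,2)
E
```

```text
case c [619. 334.] size [34. 96.] axis deg -12.1 z 0.0419 red 0 
case c [457. 319.] size [96. 34.] axis deg 1.8 z 0.042 red 324 [0.46  0.302 0.034]
case c [467. 146.] size [33. 96.] axis deg -23.3 z 0.0419 red 0 
top
case c [ 709. -569.] size [97. 42.] axis deg 19.4 z 0.0422 red 0 
case c [617. 335.] size [34. 96.] axis deg -12.3 z 0.0423 red 0 
case c [465. 145.] size [36. 96.] axis deg -22.1 z 0.042 red 0 
at [0.4992 0.2202 0.3154] shift cm [-4.58  1.84 11.54] len 12.55 turn [ 0.     0.    -1.356]
```

```bash
python3 -m inch '[0,0,0,0,0,-0.17,0,0,0,0,0,0,-0.17,0,0,0,0,0,0,-0.17,0,0,0,0,0,0,-0.17,0,0,0,0,0,0,-0.17,0,0,0,0,0,0,-0.17,0,0,0,0,0,0,-0.17,0,0,0,0,0,0,-0.163,0]'
```

```text
time_s: 4.9
ee_pos: [0.4992, 0.2195, 0.3161]
eef_rot: [-3.141, -0.001, 0.036]
force: [-1.0, -0.2, -0.4]
grip_width: 0.0004
```

```bash
python3 -m inch '[-1.05,-1.06,5.4,0,0,0,0,-1.05,-1.06,5.4,0,0,0,0,-1.05,-1.06,5.4,0,0,0,0,-1.05,-1.06,5.4,0,0,0,0,0,0,0,0.175,0,0,0,0,0,0,0.175,0,0,0,0,0,0,0.175,0,0,0,0,0,0,0.175,0,0,0,0,0,0,0,0,0,0]'
python3 - <<'E'
from h import *
go(.457,.265,.012,2,[40,0,0]); go(.457,.285,.012); go(.457,.305,.040)
E
```

```text
time_s: 6.02
ee_pos: [0.4562, 0.2595, 0.0989]
eef_rot: [-2.442, 0.002, 0.027]
force: [-0.3, -0.9, 0.7]
grip_width: 0.0006
at [0.4562 0.2595 0.0989] shift cm [0.11 5.18 7.  ] len 8.71 turn [-0.002  0.019 -0.015]
at [0.4562 0.2595 0.0989] shift cm [0.17 3.65 8.29] len 9.06 
at [0.4562 0.2595 0.0989] shift cm [0.22 0.31 7.44] len 7.44
```

```bash
python3 -m inch '[0.04,1.73,2.33,0,0,0,0,0.04,1.73,2.33,0,0,0,0,0.04,1.73,2.33,0,0,0,0,0,-1.34,1.12,0,0,0,0,0,-1.34,1.12,0,0,0,0,0,0,0,0,0,0,0]'; python3 -m inch '[0,-0.88,-0.11,0,0,0,0,0,-0.88,-0.11,0,0,0,0,0,-0.88,-0.11,0,0,0,0,0,-0.88,-0.11,0,0,0,0,0,0,0,0,0,0,0]'
python3 - <<'E'
from h import *
report(shot('top'),xy=(.457,.33)); report(shot('scene','s2.png'),xy=(.457,.33))
E
```

```text
time_s: 6.78
ee_pos: [0.456, 0.3038, 0.0141]
eef_rot: [-2.442, -0.002, 0.034]
force: [-0.0, -0.8, -0.2]
grip_width: 0.0002
time_s: 7.4
ee_pos: [0.4553, 0.3266, 0.0393]
eef_rot: [-2.441, -0.001, 0.032]
force: [0.7, 0.0, -0.5]
grip_width: 0.0005
case c [455. 356.] size [95. 35.] axis deg 1.4 z 0.0434 red 207 [0.457 0.356 0.044]
case c [457. 358.] size [104.  35.] axis deg 0.3 z 0.043 red 100 [0.458 0.359 0.044]
```

```bash
python3 -m inch '[0,0,-5,0,0,0,0,0,0,-5,0,0,0,0,0,-2.57,-3.06,0,0,0,0,0,-2.57,-3.06,0,0,0,0,0,0,0,-0.175,0,0,0,0,0,0,-0.175,0,0,0,0,0,0,-0.175,0,0,0,0,0,0,-0.175,0,0,0,0,0,0,0,0,0.145,0,0,0,0,0,0,0.145,0,0,0,0,0,0,0.145,0,0,0,0,-0.175,0,0,0,0,0,0,-0.175,0,0,0,0,0,0,-0.175,0,0,0,0,0,0,-0.175,0,0,0]'
python3 - <<'E'
from h import *
s=shot('wrist','w2.png'); report(s)
go(.485,.196,.10,-23); go(.485,.196,.012)
T=tool(); print(T[:3,:3].round(3).tolist())
E
```

```text
time_s: 9.38
ee_pos: [0.4574, 0.2618, 0.1952]
eef_rot: [2.436, -0.0, -0.403]
force: [-0.7, -0.7, 0.5]
grip_width: 0.0006
case c [468. 148.] size [30. 96.] axis deg -23.3 z 0.0419 red 0 
case c [ 716. -572.] size [99. 51.] axis deg 8.0 z 0.0419 red 1 [ 0.823 -1.7   -0.227]
at [0.4564 0.2621 0.192 ] shift cm [ 5.25 -2.32 10.18] len 11.69 turn [0.719 0.003 0.   ]
at [0.4564 0.2621 0.192 ] shift cm [ 5.27 -8.12 16.8 ] len 19.39 
[[0.92, -0.293, -0.26], [-0.391, -0.693, -0.605], [-0.003, 0.659, -0.752]]
```

View pics/w2.png

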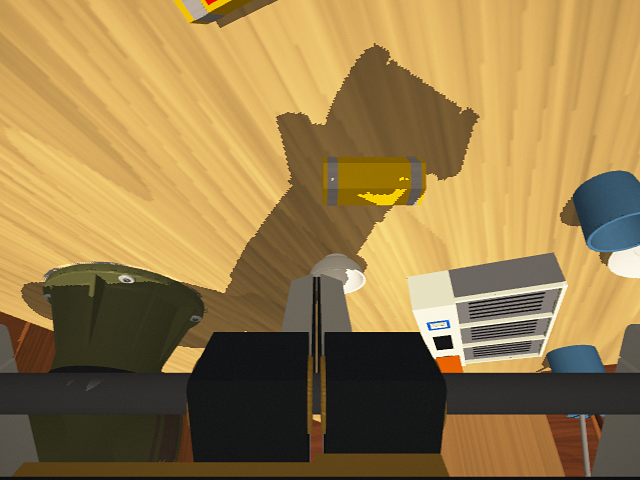

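Run:
```python
import cv2
im=cv2.imread('pics/w2.png')
for v in range(150,212,2): print(v, im[v,380,::-1], im[v,350,::-1])
```

```text
150 [122  92  51] [120  93  52]
152 [127  99  56] [121  91  51]
154 [126  97  55] [124  96  53]
156 [123  95  58] [123  93  57]
158 [129  95   0] [129  96   0]
160 [131  95   0] [130  95   0]
162 [127  92   0] [127  92   0]
164 [154 115   1] [153 113   0]
166 [152 114   0] [156 114   0]
168 [152 113   0] [152 114   0]
170 [151 113   0] [154 113   0]
172 [155 115   2] [155 115   0]
174 [151 112   0] [153 113   0]
176 [153 113   0] [152 114   0]
178 [153 113   0] [153 118   0]
180 [153 115   0] [154 115   0]
182 [153 115   1] [155 116   1]
184 [153 115   0] [154 114   0]
186 [153 114   0] [155 116   0]
188 [143 106   0] [146 109   0]
190 [133  98   0] [134  99   0]
192 [134 100   0] [135 100   0]
194 [124  89   0] [136 100   0]
196 [247 210   0] [134  98   0]
198 [245 209   0] [136 100   0]
200 [245 208   0] [134  99   0]
202 [245 208   0] [133  99   0]
204 [253 215   0] [136 102   0]
206 [118  91  54] [123  96  54]
208 [126  95  52] [126  97  55]
210 [128  97  57] [128  99  57]
```

```bash
python3 -m inch '[0,0,0,0.175,0,0,0,0,0,0,0.175,0,0,0,0,0,0,0.175,0,0,0,0,0,0,0.175,0,0,0,1.38,3.85,2.3,0,0,0,0,1.38,3.85,2.3,0,0,0,0,1.38,3.85,2.3,0,0,0,0,1.38,3.85,2.3,0,0,0,0,0,0,0,0.175,0,0,0,0,0,0,0.175,0,0,0,0,0,0,0.175,0,0,0,0,0,0,0.175,0,0,0,0,0,0,0,0,0,0]'
python3 - <<'E'
from h import *
s=shot('wrist'); report(s,xy=(.466,.1455))
go(.445,.0945,.014,-23,[0,0,0]);go(.4585,.127,.014)
E
```

```text
time_s: 11.05
ee_pos: [0.447, 0.0969, 0.102]
eef_rot: [-2.442, 0.003, -0.407]
force: [0.1, -0.6, 0.5]
grip_width: 0.0007
case c [466. 145.] size [32. 96.] axis deg -23.0 z 0.0419 red 0 
at [0.4474 0.0973 0.1025] shift cm [-0.09  5.94  6.57] len 8.86 turn [-0.696  0.001 -0.006]
at [0.4474 0.0973 0.1025] shift cm [-0.13  3.24  8.82] len 9.4
```

```bash
python3 -m inch '[-0.03,1.98,2.19,0,0,0,0,-0.03,1.98,2.19,0,0,0,0,-0.03,1.98,2.19,0,0,0,0,-0.02,-1.35,1.12,0,0,0,0,-0.02,-1.35,1.12,0,0,0,0,0,0,0,0,0,0,0,0,-0.88,-0.11,0,0,0,0,0,-0.88,-0.11,0,0,0,0,0,-0.88,-0.11,0,0,0,0,0,-0.88,-0.11,0,0,0,0,0,0,0,0,0,0,0,0,0,-4,0,0,0,0,0,0,-4,0,0,0,0]'
python3 - <<'E'
from h import *
s=shot('wrist'); report(s,xy=(.49,.19)); report(shot('top'),xy=(.49,.19))
T=tool(); print(T[:3,3])
E
```

```text
time_s: 12.72
ee_pos: [0.4475, 0.1026, 0.1024]
eef_rot: [-2.442, 0.001, -0.403]
force: [-0.0, 0.2, 0.3]
grip_width: 0.0002
case c [480. 176.] size [30. 96.] axis deg -23.5 z 0.0419 red 0 
case c [479. 179.] size [35. 96.] axis deg -24.4 z 0.0421 red 0 
[0.44888733 0.10140166 0.10424349]
```

Run:
```python
from h import *
go(.4585,.126,.014,-23,[0,0,0]);go(.472,.158,.014)
```

```text
at [0.4489 0.1014 0.1042] shift cm [-0.12  3.8   8.6 ] len 9.4 turn [-0.7   -0.005 -0.002]
at [0.4489 0.1014 0.1042] shift cm [-0.14  1.14 10.84] len 10.9
```

```bash
python3 -m inch '[-0.04,1.27,2.87,0,0,0,0,-0.04,1.27,2.87,0,0,0,0,-0.04,1.27,2.87,0,0,0,0,0,-1.33,1.12,0,0,0,0,0,-1.33,1.12,0,0,0,0,0,0,0,0,0,0,0,0,-0.88,-0.11,0,0,0,0,0,-0.88,-0.11,0,0,0,0,0,-0.88,-0.11,0,0,0,0,0,-0.88,-0.11,0,0,0,0,0,0,0,0,0,0,0,0,0,-4,0,0,0,0,0,0,-4,0,0,0,0]'
python3 - <<'E'
from h import *
s=shot('wrist'); report(s,xy=(.495,.21)); report(shot('top'),xy=(.495,.21))
T=tool(); print(T[:3,3])
E
```

```text
time_s: 14.45
ee_pos: [0.4596, 0.134, 0.0992]
eef_rot: [-2.442, 0.001, -0.402]
force: [0.8, -0.6, 1.0]
grip_width: 0.0005
case c [494. 207.] size [31. 96.] axis deg -24.0 z 0.0419 red 1291 [0.488 0.192 0.033]
case c [493. 209.] size [35. 96.] axis deg -24.5 z 0.0422 red 36 [0.49  0.191 0.033]
[0.46104176 0.13295806 0.10115886]
```

```bash
python3 -m inch '[-0.04,1.21,2.79,0,0,0,0,-0.04,1.21,2.79,0,0,0,0,-0.04,1.21,2.79,0,0,0,0,0,-1.33,1.12,0,0,0,0,0,-1.33,1.12,0,0,0,0,0,0,0,0,0,0,0,0,-0.88,-0.11,0,0,0,0,0,-0.88,-0.11,0,0,0,0,0,-0.88,-0.11,0,0,0,0,0,-0.88,-0.11,0,0,0,0,0,0,0,0,0,0,0,0,0,-5,0,0,0,0,0,0,-5,0,0,0,0,0,-2.57,-3.06,0,0,0,0,0,-2.57,-3.06,0,0,0,0,0,0,0,0,0,0,0]'
python3 - <<'E'
from h import *
s=shot('wrist','w3.png'); report(s)
go(.57,.25,.25,-12,[0,0,0])
E
```

```text
time_s: 16.55
ee_pos: [0.4682, 0.1536, 0.1964]
eef_rot: [-2.44, -0.005, -0.403]
force: [-0.3, -0.3, -0.3]
grip_width: 0.0004
case c [618. 333.] size [32. 97.] axis deg -14.3 z 0.0418 red 0 
case c [457. 356.] size [96. 30.] axis deg 1.4 z 0.0422 red 622 [0.455 0.358 0.043]
case c [509. 239.] size [33. 96.] axis deg -25.2 z 0.0423 red 834 [0.509 0.239 0.043]
at [0.4674 0.1537 0.1946] shift cm [  5.67 -13.42   4.07] len 15.12 turn [-0.698 -0.07  -0.185]
```

View pics/w3.png

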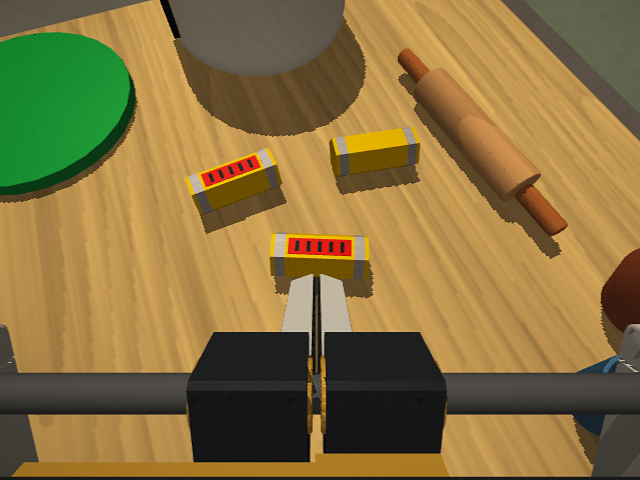

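Run:
```python
import cv2
im=cv2.imread('pics/w3.png')
for v in range(128,192,2): print(v, im[v,375,::-1], im[v,390,::-1])
```

```text
128 [195 152  81] [189 147  81]
130 [193 152  86] [227 176   0]
132 [230 180   0] [227 177   0]
134 [228 177   0] [226 173   0]
136 [227 177   0] [227 178   0]
138 [227 178   0] [227 176   0]
140 [228 178   0] [227 177   0]
142 [228 176   0] [227 176   0]
144 [229 179   0] [228 176   0]
146 [228 178   0] [234 182   0]
148 [234 184   0] [104  74   0]
150 [101  72   0] [109  79   0]
152 [109  79   0] [107  78   0]
154 [110  80   2] [111  82   1]
156 [108  78   0] [110  80   0]
158 [106  76   0] [108  78   0]
160 [108  78   0] [110  80   0]
162 [108  78   0] [110  80   2]
164 [107  78   0] [108  78   0]
166 [107  79   0] [111  80   0]
168 [108  78   0] [91 68 13]
170 [84 59  0] [103  79  45]
172 [93 73 37] [96 72 39]
174 [94 72 39] [85 64 35]
176 [96 75 40] [87 67 36]
178 [98 73 40] [88 66 36]
180 [98 74 40] [89 67 36]
182 [97 75 40] [91 69 37]
184 [93 71 39] [93 70 37]
186 [89 66 38] [81 61 32]
188 [133  99  53] [195 150  83]
190 [190 146  82] [196 150  81]
```

```bash
cat >> h.py <<'E'
def dock(s):
    w=cloud(s); m=((w[...,2]>.038)&(w[...,2]<.060)&(np.hypot(w[...,0]-.54,w[...,1]+.255)<.25)).astype(np.uint8)
    n,lab,st,_=cv2.connectedComponentsWithStats(m); i=1+np.argmax(st[1:,4])
    q=w[lab==i]; r=cv2.minAreaRect((q[:,:2]*1000).astype(np.float32)); 
    box=cv2.boxPoints(r); hull=cv2.convexHull((q[:,:2]*1000).astype(np.float32))[:,0]
    print('dock c',np.round(r[0],1),'size',np.round(r[1],1),'ang',round(r[2],2)); return q
E
python3 - <<'E'
from h import *
for c in ['top','scene']:
    s=shot(c); q=dock(s)
    hsv=cv2.cvtColor(s[0],cv2.COLOR_RGB2HSV); w=cloud(s)
    near=np.hypot(w[...,0]-.48,w[...,1]+.175)<.03
    k=near&(cv2.inRange(hsv,(100,90,60),(130,255,255))>0)
    P=w[k]; r=cv2.minAreaRect((P[:,:2]*1000).astype(np.float32)); print('frame',r)
    t=cv2.inRange(hsv,(3,180,90),(14,255,255))>0
    k=(np.hypot(w[...,0]-.472,w[...,1]+.337)<.04)&t&(w[...,2]>.083); P=w[k]; r=cv2.minAreaRect((P[:,:2]*1000).astype(np.float32)); print('tool top',len(P),P.mean(0),r)
E
```

```text
dock c [ 543.8 -260.9] size [312.3 200.4] ang 87.22
frame ((478.1302490234375, -172.02145385742188), (30.149694442749023, 29.97096824645996), 86.98181915283203)
tool top 44 [ 0.47039259 -0.33931756  0.09005631] ((470.4486999511719, -339.3101806640625), (13.356561660766602, 36.00407409667969), 85.9175796508789)
dock c [ 542.9 -264. ] size [316.4 209.1] ang 86.9
frame ((478.8122863769531, -173.4768524169922), (35.2758674621582, 33.04543685913086), 1.6481043100357056)
tool top 90 [ 0.47288299 -0.3407806   0.08941818] ((469.8892517089844, -342.20782470703125), (16.284584045410156, 47.61254119873047), 87.72700500488281)
```

```bash
python3 -m inch '[0,0,0,-0.175,0,0,1,0,0,0,-0.175,0,0,1,0,0,0,-0.175,0,0,1,0,0,0,-0.174,0,0,1,0,0,0,0,0,-0.17,1,0,0,0,0,0,-0.17,1,0,0,0,0,0,-0.17,1,0,0,0,0,0,-0.17,1,0,0,0,0,0,-0.17,1,0,0,0,0,0,-0.17,1,0,0,0,0,0,-0.17,1,0,0,0,0,0,-0.17,1,0,0,0,0,0,-0.17,1,0,0,0,0,0,0,1]'
python3 - <<'E'
from h import *
s=shot('wrist'); report(s)
go(.509,.239,.09,65);go(.509,.239,.011,65);print(ctrl.get_obs()['grip_width'])
E
```

```text
time_s: 18.45
ee_pos: [0.4668, 0.1538, 0.1926]
eef_rot: [-3.139, 0.0, 1.127]
force: [-1.4, -0.7, 0.2]
grip_width: 0.0938
case c [457. 358.] size [96. 33.] axis deg 1.5 z 0.0422 red 1319 [0.454 0.358 0.043]
case c [509. 239.] size [32. 96.] axis deg -25.3 z 0.0422 red 1037 [0.508 0.239 0.043]
case c [618. 334.] size [32. 96.] axis deg -11.8 z 0.0418 red 0 
at [0.4669 0.1538 0.1928] shift cm [ 9.5   0.13 10.28] len 14.0 turn [-0.002  0.    -0.011]
at [0.4669 0.1538 0.1928] shift cm [ 9.5   0.15 18.18] len 20.52 turn [-0.002  0.    -0.011]
0.09396965129992818
```

```bash
python3 -m inch '[4.75,0.06,2,0,0,0,1,4.75,0.06,2,0,0,0,1,0,0,4.8,0,0,-0.011,1,0,0,4.8,0,0,0,1,0,0,4.8,0,0,0,1,0,0,0,0,0,0,1,0,0,0,0,0,0,0.3,0,0,0,0,0,0,0.3,0,0,0,0,0,0,0.3,0,0,0,0,0,0,0.3]' 20;  python3 -m inch '[0,0,-4,0,0,0,0.3,0,0,-4,0,0,0,0.3,0,0,-4,0,0,0,0.3]'
python3 - <<'E'
from h import *
go(.5763,-.1625,.16,87.1);s=shot('wrist','w4.png');shot('top','t4.png');print(ctrl.get_obs()['grip_width'])
E
```

```text
time_s: 19.75
ee_pos: [0.5095, 0.2394, 0.0108]
eef_rot: [3.141, -0.002, 1.138]
force: [-1.0, 0.0, 0.3]
grip_width: 0.0573
time_s: 20.12
ee_pos: [0.5091, 0.2391, 0.1317]
eef_rot: [3.141, -0.001, 1.138]
force: [0.0, 0.4, -0.1]
grip_width: 0.0293
at [0.5091 0.2391 0.1317] shift cm [-33.63  22.95  -2.87] len 40.82 turn [ 0.    -0.001 -0.382]
0.0283764792530677
```

View pics/w4.png

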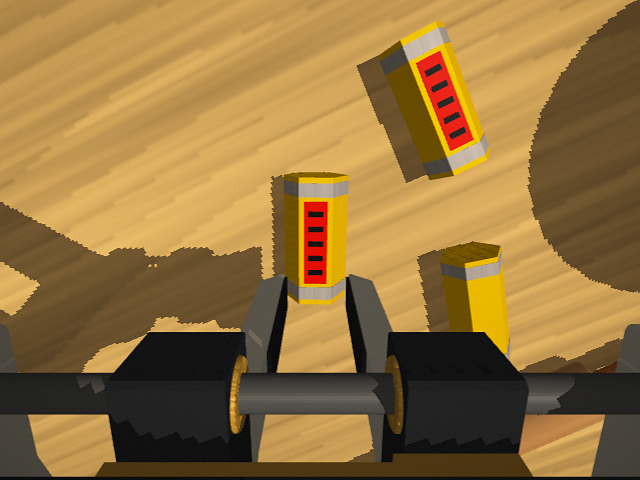

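```bash
python3 -m inch '[0,0,0,0,0,0,1,0,0,0,0,0,0,1,0,0,0,0,0,0,1,0,0,0,0,0,0,1,0,0,0,0,0,0,1,0,0,0,0,0,0,1,0,0,0,0,0,0,1]'
python3 - <<'E'
from h import *
s=shot('wrist'); report(s,xy=(.509,.239));print(ctrl.get_obs()['grip_width'])
E
python3 -m inch '[0,0,4.1,0,0,0,1,0,0,4.1,0,0,0,1,0,0,4.1,0,0,0,1,0,0,0,0,0,0,0.3,0,0,0,0,0,0,0.3,0,0,0,0,0,0,0.3,0,0,0,0,0,0,0.3,0,0,0,0,0,0,0.3,0,0,0,0,0,0,0.3,0,0,0,0,0,0,0.3,0,0,0,0,0,0,0.3]' 20;  python3 -m inch '[0,0,-2,0,0,0,0.3,0,0,-4,0,0,0,0.3,0,0,-5,0,0,0,0.3]'
python3 - <<'E'
from h import *
s=shot('wrist');w=cloud(s); im=s[0]; hsv=cv2.cvtColor(im,cv2.COLOR_RGB2HSV)
r=((hsv[...,0]<6)|(hsv[...,0]>172))&(hsv[...,1]>120)&(w[...,2]>.1); P=w[r]; print(r.sum(),P.mean(0) if len(P) else 0, P.std(0) if len(P) else 0)
E
```

```text
time_s: 21.1
ee_pos: [0.5092, 0.2392, 0.1301]
eef_rot: [-3.142, -0.001, 1.138]
force: [-0.1, -0.5, 0.4]
grip_width: 0.0931
case c [509. 240.] size [32. 97.] axis deg -25.2 z 0.0422 red 1511 [0.506 0.24  0.043]
0.09378121085886176
time_s: 22.52
ee_pos: [0.5094, 0.2393, 0.0077]
eef_rot: [3.141, -0.001, 1.138]
force: [-1.2, -1.6, 5.8]
grip_width: 0.0471
time_s: 22.9
ee_pos: [0.5085, 0.2389, 0.1175]
eef_rot: [-3.14, 0.001, 1.138]
force: [0.4, 0.3, -1.4]
grip_width: 0.0475
3807 [0.50272845 0.24251241 0.15252843] [0.01443307 0.00814801 0.0005861 ]
```

```bash
python3 -m inch '[0,0,-1.3,0,0,-0.127,0.3,0,0,-1.3,0,0,-0.127,0.3,0,0,-1.3,0,0,-0.127,0.3,-5.68,1.26,0,0,0,0,0.3,-5.68,1.26,0,0,0,0,0.3,-5.68,1.26,0,0,0,0,0.3,-5.68,1.26,0,0,0,0,0.3,-5.68,1.26,0,0,0,0,0.3,-5.68,1.26,0,0,0,0,0.3,-5.68,1.26,0,0,0,0,0.3,0,0,0,0,0,0,0.3,0,0,0,0,0,0,0.3]'
python3 - <<'E'
from h import *
go(.5763,-.1625,.054,87.1);s=shot('wrist','w5.png');dock(s);dock(shot('top'))
E
```

```text
time_s: 24.45
ee_pos: [0.5764, -0.162, 0.1553]
eef_rot: [-3.141, -0.001, 1.519]
force: [0.6, 0.0, -1.1]
grip_width: 0.0471
at [ 0.5764 -0.162   0.1553] shift cm [-6.000e-02 -1.000e-02  1.013e+01] len 10.13 turn [-0.    -0.001 -0.001]
dock c [ 544.4 -260.7] size [311.2 200.7] ang 87.17
dock c [ 538.  -377.9] size [ 77.  200.9] ang 86.21
```

View pics/w5.png

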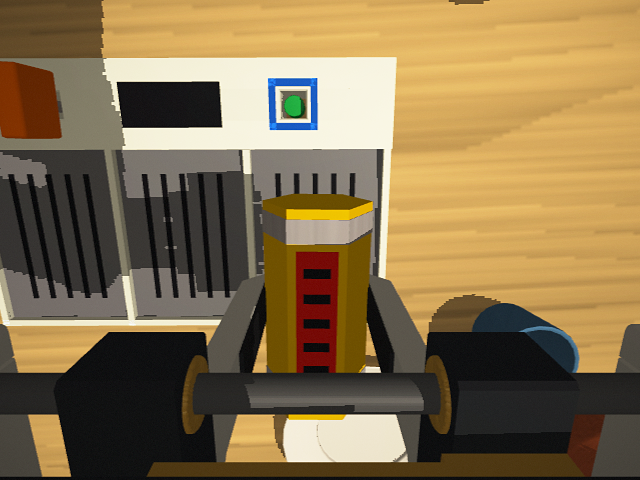

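```bash
python3 -m inch '[0,0,4,0,0,0,0.3,0,0,4,0,0,0,0.3,0,0,1.6,0,0,0,0.3,0,0,0.6,0,0,0,0.3,0,0,0,0,0,0,0.3]'; python3 -m inch '[0,0,0,0,0,0,0.75,0,0,0,0,0,0,0.75,0,0,0,0,0,0,0.75,0,0,-3,0,0,0,0.75,0,0,-5,0,0,0,0.75,0,0,-3,0,0,0,1]'
python3 - <<'E'
from h import *
s=shot('wrist');report(s,.045); report(shot('top'))
go(.457,.358,.16,91.4)
E
```

```text
time_s: 25.18
ee_pos: [0.5772, -0.1623, 0.0547]
eef_rot: [3.14, -0.001, 1.519]
force: [0.1, -0.5, -0.9]
grip_width: 0.0471
time_s: 25.92
ee_pos: [0.5771, -0.1627, 0.1664]
eef_rot: [3.139, -0.0, 1.519]
force: [0.2, 0.1, -0.5]
grip_width: 0.0768
case c [ 577. -162.] size [33. 97.] axis deg -3.6 z 0.0872 red 1617 [ 0.574 -0.162  0.088]
case c [ 709. -567.] size [96. 39.] axis deg 18.7 z 0.0421 red 0 
case c [617. 334.] size [36. 96.] axis deg -12.6 z 0.0423 red 0 
case c [ 552. -259.] size [92. 37.] axis deg 76.7 z 0.0451 red 0 
case c [455. 358.] size [96. 34.] axis deg 3.2 z 0.0427 red 202 [0.456 0.359 0.044]
at [ 0.5779 -0.163   0.1676] shift cm [ 51.4  -14.78   0.63] len 53.49 turn [ 0.006  0.001 -0.076]
```

```bash
python3 -m inch '[5.71,-1.64,0,0,0,0,1,5.71,-1.64,0,0,0,0,1,5.71,-1.64,0,0,0,0,1,5.71,-1.64,0,0,0,0,1,5.71,-1.64,0,0,0,0,1,5.71,-1.64,0,0,0,0,1,5.71,-1.64,0,0,0,0,1,5.71,-1.64,0,0,0,0,1,5.71,-1.64,0,0,0,0,1,0,0,0,0,0,-0.08,1,0,0,0,0,0,0,1,0,0,0,0,0,0,1]'
python3 - <<'E'
from h import *
s=shot('wrist');report(s)
go(.457,.358,.008,92)
E
```

```text
time_s: 27.52
ee_pos: [0.456, 0.3577, 0.1638]
eef_rot: [-3.142, -0.001, 1.596]
force: [0.3, -0.3, -0.4]
grip_width: 0.0941
case c [456. 359.] size [97. 33.] axis deg 1.6 z 0.0422 red 1211 [0.454 0.359 0.043]
at [0.4561 0.3577 0.1639] shift cm [ 0.02  0.09 15.59] len 15.59 turn [ 0.    -0.001 -0.009]
```

```bash
python3 -m inch '[0,0,5,0,0,0,1,0,0,5,0,0,0,1,0,0,4,0,0,-0.009,1,0,0,1.6,0,0,0,1,0,0,0,0,0,0,0.3,0,0,0,0,0,0,0.3,0,0,0,0,0,0,0.3,0,0,0,0,0,0,0.3,0,0,0,0,0,0,0.3,0,0,0,0,0,0,0.3,0,0,0,0,0,0,0.3,0,0,0,0,0,0,0.3]' 20; python3 -m inch '[0,0,-2,0,0,0,0.3,0,0,-4,0,0,0,0.3,0,0,-5,0,0,0,0.3,0,0,-4,0,0,0,0.3,0,0,0,0,0,0,0.3]'
python3 - <<'E'
from h import *
s=shot('wrist');w=cloud(s); im=s[0]; hsv=cv2.cvtColor(im,cv2.COLOR_RGB2HSV)
r=((hsv[...,0]<6)|(hsv[...,0]>172))&(hsv[...,1]>120)&(w[...,2]>.1)&(w[...,2]<.25); P=w[r]; print(r.sum(),P.mean(0), P.std(0))
go(.5666,-.3618,.16,87.15)
E
```

```text
time_s: 29.08
ee_pos: [0.456, 0.3585, 0.0085]
eef_rot: [3.141, -0.001, 1.608]
force: [-1.2, -1.4, 5.4]
grip_width: 0.0472
time_s: 29.7
ee_pos: [0.4568, 0.3591, 0.1622]
eef_rot: [3.136, -0.004, 1.608]
force: [-0.5, 0.2, -1.4]
grip_width: 0.0474
3747 [0.4508976  0.35950994 0.19637326] [0.0158259  0.00514558 0.00058026]
at [0.456  0.3585 0.1597] shift cm [-72.39   8.37  -0.17] len 72.88 turn [ 0.002 -0.002  0.087]
```

```bash
python3 -m inch '[0,0,0,0,0,0.087,0.3,-5.49,1.125,0,0,0,0,0.3,-5.49,1.125,0,0,0,0,0.3,-5.49,1.125,0,0,0,0,0.3,-5.49,1.125,0,0,0,0,0.3,-5.49,1.125,0,0,0,0,0.3,-5.49,1.125,0,0,0,0,0.3,-5.49,1.125,0,0,0,0,0.3,-5.49,1.125,0,0,0,0,0.3,-5.49,1.125,0,0,0,0,0.3,-5.49,1.125,0,0,0,0,0.3,-5.49,1.125,0,0,0,0,0.3,-5.49,1.125,0,0,0,0,0.3,-5.49,1.125,0,0,0,0,0.3,0,0,0,0,0,0,0.3,0,0,0,0,0,0,0.3]'
python3 - <<'E'
from h import *
go(.5666,-.3618,.055,87.15)
E
```

```text
time_s: 31.75
ee_pos: [0.5659, -0.361, 0.1561]
eef_rot: [-3.14, -0.003, 1.521]
force: [-0.8, 0.7, -0.7]
grip_width: 0.0472
at [ 0.5659 -0.361   0.1561] shift cm [-0.1   0.09 10.11] len 10.11 turn [-0.002 -0.003 -0.   ]
```

Lower, release, rise, then head back towards the last case.

```bash
python3 -m inch '[0,0,4,0,0,0,0.3,0,0,4,0,0,0,0.3,0,0,1.5,0,0,0,0.3,0,0,0.6,0,0,0,0.3,0,0,0,0,0,0,0.3]'; python3 -m inch '[0,0,0,0,0,0,0.75,0,0,0,0,0,0,0.75,0,0,0,0,0,0,0.75,0,0,-3,0,0,0,0.75,0,0,-5,0,0,0,0.75,0,0,-6,0,0,0,0.75,0,0,-4,0,0,0,0]'
python3 - <<'E'
from h import *
s=shot('wrist','w6.png');report(s,.045); report(shot('top'))
go(.65,.42,.22,-12)
E
```

```text
time_s: 32.38
ee_pos: [0.5669, -0.3616, 0.0577]
eef_rot: [3.14, -0.0, 1.521]
force: [-0.2, -0.1, -0.8]
grip_width: 0.0475
time_s: 33.25
ee_pos: [0.5666, -0.362, 0.2401]
eef_rot: [3.139, 0.001, 1.521]
force: [0.1, -0.1, 0.1]
grip_width: 0.0634
case c [ 577. -163.] size [30. 96.] axis deg -3.5 z 0.0872 red 1041 [ 0.575 -0.162  0.088]
case c [ 567. -361.] size [33. 97.] axis deg -3.4 z 0.0872 red 972 [ 0.565 -0.361  0.088]
case c [ 715. -560.] size [87. 28.] axis deg 7.2 z 0.0417 red 0 
case c [617. 335.] size [34. 96.] axis deg -11.1 z 0.0423 red 0 
at [ 0.5674 -0.3626  0.2423] shift cm [78.58  4.34  1.98] len 78.73 turn [ 0.009 -0.004  1.73 ]
```

View pics/w6.png

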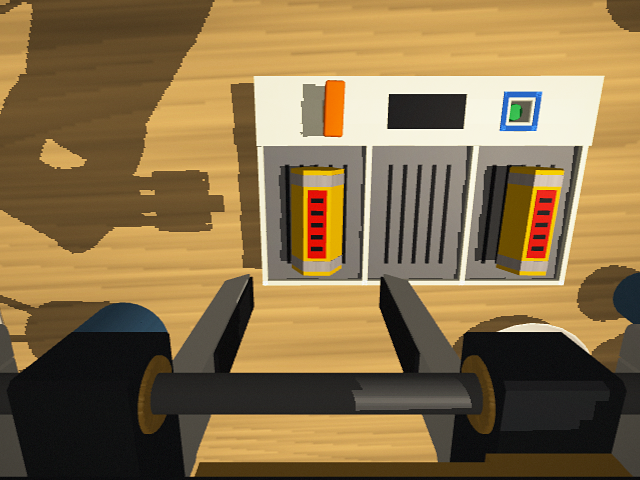

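```bash
python3 -m inch '[0,0,0,0,0,0.157,1,5.77,-0.79,0,0,0,0,1,5.77,-0.79,0,0,0,0,1,5.77,-0.79,0,0,0,0,1,5.77,-0.79,0,0,0,0,1,5.77,-0.79,0,0,0,0,1,5.77,-0.79,0,0,0,0,1,5.77,-0.79,0,0,0,0,1,5.77,-0.79,0,0,0,0,1,5.77,-0.79,0,0,0,0,1,5.77,-0.79,0,0,0,0,1,5.77,-0.79,0,0,0,0,1,5.77,-0.79,0,0,0,0,1,0,0,5,0,0,0,1,0,0,0,0,0,0,1,0,0,0,0,0,0,1]'
python3 - <<'E'
from h import *
s=shot('wrist');report(s);report(shot('top'));print(ctrl.get_obs()['grip_width'])
go(.618,.334,.008,78)
E
```

```text
time_s: 35.35
ee_pos: [0.6163, 0.3348, 0.1889]
eef_rot: [3.14, -0.002, 1.363]
force: [0.3, 0.6, 0.0]
grip_width: 0.094
case c [619. 335.] size [32. 96.] axis deg -12.6 z 0.0419 red 0 
case c [ 709. -568.] size [96. 38.] axis deg 19.8 z 0.0416 red 0 
case c [617. 335.] size [34. 96.] axis deg -11.3 z 0.0423 red 0 
0.09394846345191683
at [0.6165 0.3349 0.1896] shift cm [-0.11  0.12 18.16] len 18.17 turn [ 0.003 -0.003  0.002]
```

```bash
python3 -m inch '[-0.05,0.15,5,0,0,0,1,0,0,5,0,0,0,1,0,0,5,0,0,0,1,0,0,3.1,0,0,0,1,0,0,0,0,0,0,0.3,0,0,0,0,0,0,0.3,0,0,0,0,0,0,0.3,0,0,0,0,0,0,0.3,0,0,0,0,0,0,0.3,0,0,0,0,0,0,0.3,0,0,0,0,0,0,0.3,0,0,0,0,0,0,0.3]' 20; python3 -m inch '[0,0,-2,0,0,0,0.3,0,0,-4,0,0,0,0.3,0,0,-5,0,0,0,0.3,0,0,0,0,0,0,0.3]'
python3 - <<'E'
from h import *
go(.47,.14,.12,87.15)
E
```

```text
time_s: 36.95
ee_pos: [0.6174, 0.3348, 0.0068]
eef_rot: [3.141, -0.001, 1.364]
force: [-1.0, -1.2, 4.8]
grip_width: 0.0475
time_s: 37.45
ee_pos: [0.6188, 0.3355, 0.1221]
eef_rot: [3.135, -0.006, 1.364]
force: [-0.1, -0.5, -0.4]
grip_width: 0.0469
at [0.6188 0.3355 0.1221] shift cm [-2.219e+01 -1.055e+01  1.000e-02] len 24.57 turn [ 0.007 -0.005 -0.157]
```

```bash
python3 -m inch '[-4.03,-2.7,0,0,0,0,0.3,-4.03,-2.7,0,0,0,0,0.3,-4.03,-2.7,0,0,0,0,0.3,-4.03,-2.7,0,0,0,0,0.3,0,0,0,0,0,-0.157,0.3,0,0,5,0,0,0,0.3,0,0,4,0,0,0,0.3,0,0,1.5,0,0,0,0.3,0,0,0.6,0,0,0,0.3,0,0,0,0,0,0,0.3]'; python3 -m inch '[0,0,0,0,0,0,0.9,0,0,0,0,0,0,0.9,0,0,0,0,0,0,0.9,0,0,0,0,0,0,0.9,0,0,-5,0,0,0,0,0,0,-5,0,0,0,0,0,0,-5,0,0,0,0]'
python3 - <<'E'
from h import *
s=shot('wrist');report(s,xy=(.48,.2))
go(.4825,.27,.16,-3)
E
```

```text
time_s: 38.7
ee_pos: [0.479, 0.1993, 0.0061]
eef_rot: [3.14, -0.001, 1.521]
force: [0.2, -0.3, -0.6]
grip_width: 0.0475
time_s: 39.58
ee_pos: [0.4781, 0.1989, 0.1567]
eef_rot: [3.141, -0.001, 1.521]
force: [0.5, 0.3, -0.0]
grip_width: 0.058
case c [479. 201.] size [33. 96.] axis deg -3.6 z 0.0419 red 0 
at [0.4804 0.1997 0.1633] shift cm [ 7.03 -0.14  0.36] len 7.04 turn [ 0.003 -0.01   1.573]
```

```bash
python3 -m inch '[3.6,0,-1.5,0,0,0,0,3.6,0,-1.5,0,0,0,0,0,0,0,0,0,0.175,0,0,0,0,0,0,0.175,0,0,0,0,0,0,0.175,0,0,0,0,0,0,0.175,0,0,0,0,0,0,0.175,0,0,0,0,0,0,0.175,0,0,0,0,0,0,0.175,0,0,0,0,0,0,0.175,0,0,0,0,0,0,0.173,0,0,0,0,-0.175,0,0,0,0,0,0,-0.175,0,0,0,0,0,0,-0.175,0,0,0,0,0,0,-0.174,0,0,0,0,0,0,0,0,0,0]'
python3 - <<'E'
from h import *
s=shot('wrist','w7.png');report(s,xy=(.48,.2))
im=s[0]; u,v=w2px(s,[.479,.2,.021]); print(u,v)
for r in range(int(v)-40,int(v)+40,3): print(r,im[r,int(u)],im[r,int(u)+8])
go(.4815,.2550,.012,-3); go(.4805,.220,.014)
E
```

```text
time_s: 41.62
ee_pos: [0.4812, 0.2719, 0.1826]
eef_rot: [2.441, 0.003, -0.05]
force: [0.3, -0.6, -0.1]
grip_width: 0.0007
case c [480. 202.] size [31. 96.] axis deg -3.3 z 0.0419 red 0 
318.25222350472626 167.62354027560585
127 [110  86  47] [103  78  43]
130 [113  88  49] [104  80  46]
133 [113  87  49] [104  80  45]
136 [114  86  49] [104  79  42]
139 [115  89  48] [106  81  43]
142 [ 8  9 10] [116   8   7]
145 [130   9   7] [117  10   9]
148 [147 112   1] [147 110   0]
151 [146 108   0] [148 110   1]
154 [145 108   0] [147 110   0]
157 [147 108   0] [146 107   0]
160 [144 106   0] [147 109   0]
163 [148 109   0] [146 108   0]
166 [148 110   0] [146 108   0]
169 [146 109   0] [146 109   0]
172 [148 109   0] [147 109   0]
175 [132  96   0] [139 101   0]
178 [128  95   0] [127  93   0]
181 [128  93   0] [127  93   0]
184 [129  97   0] [127  94   0]
187 [128  92   0] [129  95   0]
190 [128  93   0] [127  95   0]
193 [129  94   0] [129  95   0]
196 [118  91  50] [167 128  70]
199 [118  91  50] [230 186 104]
202 [107  81  44] [232 190 107]
205 [235 193 109] [232 189 106]
at [0.4817 0.2714 0.1837] shift cm [ 0.09 -9.76 14.22] len 17.25 turn [0.697 0.001 0.002]
at [0.4817 0.2714 0.1837] shift cm [ 0.17 -6.95 16.32] len 17.73
```

```bash
python3 -m inch '[0.02,-2.4,3.5,0,0,0,0,0.02,-2.4,3.5,0,0,0,0,0.02,-2.4,3.5,0,0,0,0,0.02,-2.4,3.5,0,0,0,0,0,1.34,1.12,0,0,0,0,0,1.34,1.12,0,0,0,0,0,0,0,0,0,0,0,0,0.88,-0.11,0,0,0,0,0,0.88,-0.11,0,0,0,0,0,0.88,-0.11,0,0,0,0,0,0.88,-0.11,0,0,0,0,0,0,0,0,0,0,0,0,0,-4,0,0,0,0,0,0,-4,0,0,0,0]'
python3 - <<'E'
from h import *
s=shot('wrist');report(s,xy=(.48,.16))
go(.479,.222,.012,-3); go(.478,.187,.014)
E
```

```text
time_s: 43.42
ee_pos: [0.4813, 0.2473, 0.1041]
eef_rot: [2.443, 0.001, -0.052]
force: [-0.0, 0.2, 0.8]
grip_width: 0.0
case c [480. 190.] size [31. 96.] axis deg -3.9 z 0.0419 red 0 
at [0.4824 0.2508 0.1081] shift cm [-0.24 -3.92  9.23] len 10.04 turn [ 0.694 -0.005  0.   ]
at [0.4824 0.2508 0.1081] shift cm [-0.16 -1.11 11.32] len 11.37
```

```bash
python3 -m inch '[-0.03,-1.95,2.58,0,0,0,0,-0.03,-1.95,2.58,0,0,0,0,-0.03,-1.95,2.58,0,0,0,0,0,1.34,1.12,0,0,0,0,0,1.34,1.12,0,0,0,0,0,0,0,0,0,0,0]'
python3 - <<'E'
from h import *
s=shot('wrist');report(s,xy=(.48,.18)); print(tool()[:3,3])
E
```

```text
time_s: 44.22
ee_pos: [0.4784, 0.2064, 0.0064]
eef_rot: [2.443, 0.0, -0.053]
force: [-0.3, 0.6, 0.2]
grip_width: 0.0003
[0.47851398 0.20707997 0.00655622]
```

```bash
python3 -m inch '[0,0.88,-0.11,0,0,0,0,0,0.88,-0.11,0,0,0,0,0,0.88,-0.11,0,0,0,0,0,0.88,-0.11,0,0,0,0,0,0.7,-0.3,0,0,0,0,0,0,0,0,0,0,0,0,0,-4,0,0,0,0,0,0,-4,0,0,0,0]'
python3 - <<'E'
from h import *
s=shot('wrist');report(s,xy=(.48,.15)); print(tool()[:3,3])
E
```

```text
time_s: 45.28
ee_pos: [0.4796, 0.2314, 0.1013]
eef_rot: [2.443, 0.0, -0.052]
force: [0.3, 0.7, 1.1]
grip_width: 0.0008
case c [478. 157.] size [31. 96.] axis deg -2.9 z 0.0418 red 1206 [0.48  0.173 0.034]
[0.48080435 0.23483295 0.10530783]
```

```bash
python3 -m inch '[-0.03,-1.48,2.95,0,0,0,0,-0.03,-1.48,2.95,0,0,0,0,-0.03,-1.48,2.95,0,0,0,0,0,1.34,1.12,0,0,0,0,0,1.34,1.12,0,0,0,0,0,0,0,0,0,0,0,0,0.88,-0.11,0,0,0,0,0,0.88,-0.11,0,0,0,0,0,0.88,-0.11,0,0,0,0,0,0.88,-0.11,0,0,0,0,0,0.7,-0.3,0,0,0,0,0,0,0,0,0,0,0,0,0,-5,0,0,0,0,0,0,-5,0,0,0,0]'
python3 - <<'E'
from h import *
s=shot('wrist');report(s,xy=(.48,.12)); print(tool()[:3,3])
E
```

```text
time_s: 47.08
ee_pos: [0.4775, 0.2105, 0.1146]
eef_rot: [2.443, 0.001, -0.052]
force: [-0.0, 0.4, 0.2]
grip_width: 0.0005
case c [476. 124.] size [31. 96.] axis deg -2.0 z 0.042 red 729 [0.476 0.123 0.043]
[0.47902823 0.2146976  0.11958674]
```

```bash
python3 -m inch '[0,1.93,-2.3,0,0,0,1,0,1.93,-2.3,0,0,0,1,0,0,0,0.175,0,0,1,0,0,0,0.175,0,0,1,0,0,0,0.175,0,0,1,0,0,0,0.174,0,0,1,0,0,0,0,0,-0.175,1,0,0,0,0,0,-0.175,1,0,0,0,0,0,-0.175,1,0,0,0,0,0,-0.175,1,0,0,0,0,0,-0.175,1,0,0,0,0,0,-0.175,1,0,0,0,0,0,-0.175,1,0,0,0,0,0,-0.175,1,0,0,0,0,0,-0.175,1,0,0,0,0,0,0,1]'
python3 - <<'E'
from h import *
s=shot('wrist');report(s,xy=(.476,.124)); go(.476,.124,.008,87.5)
E
```

```text
time_s: 49.12
ee_pos: [0.4777, 0.2098, 0.1736]
eef_rot: [3.142, -0.001, 1.522]
force: [0.3, 1.3, 0.3]
grip_width: 0.0936
case c [476. 123.] size [33. 96.] axis deg -2.3 z 0.0422 red 1145 [0.474 0.122 0.043]
at [0.4777 0.2098 0.1737] shift cm [-8.59  0.28 16.56] len 18.66 turn [ 0.    -0.001 -0.008]
```

```bash
python3 -m inch '[-4.32,0.1,0.5,0,0,0,1,-4.32,0.1,0.5,0,0,0,1,0,0,5,0,0,-0.008,1,0,0,5,0,0,0,1,0,0,5.5,0,0,0,1,0,0,0,0,0,0,1,0,0,0,0,0,0,0.3,0,0,0,0,0,0,0.3,0,0,0,0,0,0,0.3,0,0,0,0,0,0,0.3,0,0,0,0,0,0,0.3,0,0,0,0,0,0,0.3,0,0,0,0,0,0,0.3,0,0,0,0,0,0,0.3]' 20; python3 -m inch '[0,0,-2,0,0,0,0.3,0,0,-4,0,0,0,0.3,0,0,-5,0,0,0,0.3,0,0,-4,0,0,0,0.3,0,0,0,0,0,0,0.3]'
python3 - <<'E'
from h import *
s=shot('wrist');w=cloud(s); im=s[0]; hsv=cv2.cvtColor(im,cv2.COLOR_RGB2HSV)
r=((hsv[...,0]<6)|(hsv[...,0]>172))&(hsv[...,1]>120)&(w[...,2]>.1)&(w[...,2]<.25); P=w[r]; print(r.sum(),P.mean(0), P.std(0))
go(.5718,-.2621,.16,87.15); report(shot('top'))
E
```

```text
time_s: 50.92
ee_pos: [0.4758, 0.1235, 0.0091]
eef_rot: [3.141, -0.001, 1.531]
force: [-1.3, -1.4, 4.8]
grip_width: 0.0472
time_s: 51.55
ee_pos: [0.4767, 0.1237, 0.1613]
eef_rot: [3.137, -0.002, 1.531]
force: [0.4, 0.4, -1.9]
grip_width: 0.0472
3722 [0.47108219 0.12455062 0.19478333] [0.01576184 0.00518661 0.00059306]
at [0.4758 0.1235 0.1592] shift cm [-38.15  11.13  -0.11] len 39.74 turn [ 0.002 -0.001  0.01 ]
case c [ 709. -567.] size [96. 36.] axis deg 18.7 z 0.0422 red 0
```

```bash
python3 -m inch '[-5.45,1.59,0,0,0,0,0.3,-5.45,1.59,0,0,0,0,0.3,-5.45,1.59,0,0,0,0,0.3,-5.45,1.59,0,0,0,0,0.3,-5.45,1.59,0,0,0,0,0.3,-5.45,1.59,0,0,0,0,0.3,-5.45,1.59,0,0,0,0.01,0.3,0,0,0,0,0,0,0.3,0,0,0,0,0,0,0.3]'
python3 - <<'E'
from h import *
go(.5718,-.2621,.0555,87.15);s=shot('wrist');report(s,.045)
E
```

```text
time_s: 52.78
ee_pos: [0.5711, -0.2615, 0.1567]
eef_rot: [-3.139, -0.002, 1.521]
force: [0.1, -0.1, -1.2]
grip_width: 0.0471
at [ 0.5711 -0.2615  0.1567] shift cm [-0.08  0.1  10.11] len 10.12 turn [-0.002 -0.002 -0.   ]
case c [ 577. -162.] size [33. 97.] axis deg -3.6 z 0.0872 red 1704 [ 0.575 -0.162  0.088]
case c [ 567. -360.] size [33. 96.] axis deg -3.3 z 0.0872 red 1745 [ 0.564 -0.361  0.088]
```

```bash
python3 -m inch '[0,0.1,4,0,0,0,0.3,0,0,4,0,0,0,0.3,0,0,1.5,0,0,0,0.3,0,0,0.6,0,0,0,0.3,0,0,0,0,0,0,0.3]'; python3 -m inch '[0,0,0,0,0,0,0.75,0,0,0,0,0,0,0.75,0,0,0,0,0,0,0.75,0,0,-3,0,0,0,0.75,0,0,-5,0,0,0,0.75,0,0,-6,0,0,0,0.5,0,0,-5,0,0,0,0.5]'
python3 - <<'E'
from h import *
s=shot('wrist','w8.png');report(s,.045)
w=cloud(s);hsv=cv2.cvtColor(s[0],cv2.COLOR_RGB2HSV)
t=cv2.inRange(hsv,(3,180,90),(14,255,255))>0
k=(np.hypot(w[...,0]-.472,w[...,1]+.337)<.04)&t&(w[...,2]>.087); P=w[k]; r=cv2.minAreaRect((P[:,:2]*1000).astype(np.float32)); print('tool top',len(P),P.mean(0),r)
k=(np.hypot(w[...,0]-.478,w[...,1]+.173)<.03)&(cv2.inRange(hsv,(100,90,60),(130,255,255))>0)
print('frame',cv2.minAreaRect((w[k][:,:2]*1000).astype(np.float32)),np.median(w[k][:,2]))
dock(s); go(.47,-.34,.2,87.15)
E
```

```text
time_s: 53.45
ee_pos: [0.5732, -0.2621, 0.0586]
eef_rot: [3.14, -0.0, 1.521]
force: [-0.3, 0.5, -1.7]
grip_width: 0.0471
time_s: 54.32
ee_pos: [0.5726, -0.2623, 0.2503]
eef_rot: [3.14, -0.0, 1.521]
force: [0.7, 0.3, -0.5]
grip_width: 0.0536
case c [ 577. -162.] size [33. 96.] axis deg -3.4 z 0.0872 red 967 [ 0.575 -0.162  0.088]
case c [ 567. -360.] size [32. 96.] axis deg -3.6 z 0.0872 red 960 [ 0.565 -0.361  0.088]
case c [ 573. -261.] size [33. 96.] axis deg -2.3 z 0.0872 red 931 [ 0.572 -0.262  0.088]
tool top 1000 [ 0.46950019 -0.34118311  0.09085093] ((470.23529052734375, -341.54156494140625), (16.443140029907227, 43.4981575012207), 85.31370544433594)
frame ((478.35205078125, -172.12217712402344), (33.82440185546875, 32.84246063232422), 87.13601684570312) 0.055724996561433815
dock c [ 544.6 -260.3] size [311.3 200. ] ang 87.1
at [ 0.5739 -0.263   0.2574] shift cm [ -8.18 -10.05   5.67] len 14.14 turn [ 0.01   0.004 -0.   ]
```

View pics/w8.png

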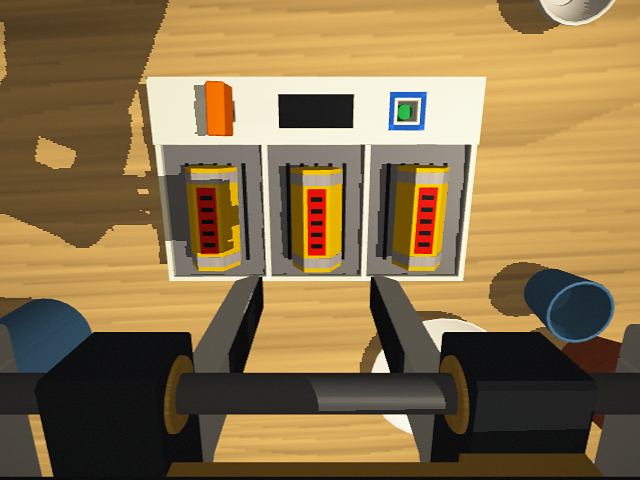

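```bash
python3 -m inch '[-2.75,-3.33,0,0,0,0,0.5,-2.75,-3.33,0,0,0,0,0.5,-2.75,-3.33,0,0,0,0,0.5,0,0,5,0,0,0,0.5,0,0,4,0,0,0,0.5,0,0,0,0,0,0,0.5,0,0,0,0,0,0,0.5]' 40
python3 - <<'E'
from h import *
s=shot('wrist');w=cloud(s);hsv=cv2.cvtColor(s[0],cv2.COLOR_RGB2HSV)
t=cv2.inRange(hsv,(3,180,90),(14,255,255))>0
k=(np.hypot(w[...,0]-.472,w[...,1]+.337)<.04)&t&(w[...,2]>.087); P=w[k]; r=cv2.minAreaRect((P[:,:2]*1000).astype(np.float32)); print('tool top',len(P),P.mean(0),r)
go(.4702,-.3415,.060,87.15); print(ctrl.get_obs()['force'])
E
```

```text
time_s: 55.25
ee_pos: [0.4694, -0.3401, 0.1593]
eef_rot: [3.139, 0.0, 1.521]
force: [0.5, 0.6, 0.6]
grip_width: 0.0468
tool top 1238 [ 0.46855422 -0.34255557  0.09082482] ((469.88568115234375, -341.9097595214844), (15.693373680114746, 43.81822967529297), 86.14647674560547)
at [ 0.4695 -0.3402  0.1595] shift cm [-0.12  0.05  9.95] len 9.95 turn [0.003 0.001 0.   ]
[ 0.2246201  -0.87993971  0.13505488]
```

```bash
python3 -m inch '[-0.15,0.05,4,0,0,0,0.5,0,0,4,0,0,0,0.5,0,0,1.9,0,0,0,0.5,0,0,0,0,0,0,0.5,0,0,0,0,0,0,0,0,0,0,0,0,0,0,0,0,0,0,0,0,0,0,0,0,0,0,0,0,0,0,0,0,0,0,0,0,0,0,0,0,0,0]' 40; python3 -m inch '[0,0,-2,0,0,0,0,0,0,-2,0,0,0,0,0,0,-2.5,0,0,0,0,0,0,0,0,0,0,0,0,0,0,0,0,0,0]'
python3 - <<'E'
from h import *
print(ctrl.get_obs()['grip_width'])
s=shot('wrist','w9.png');w=cloud(s);hsv=cv2.cvtColor(s[0],cv2.COLOR_RGB2HSV)
t=cv2.inRange(hsv,(3,180,90),(14,255,255))>0
k=(np.hypot(w[...,0]-.472,w[...,1]+.337)<.05)&t&(w[...,2]>.1); P=w[k]; print('tool',len(P),P.mean(0),P.max(0))
go(.4702+.00854,-.3415+.1698,tool()[2,3],87.15)
E
```

```text
time_s: 56.55
ee_pos: [0.4694, -0.3413, 0.059]
eef_rot: [3.141, -0.0, 1.521]
force: [-1.1, -0.5, 5.5]
grip_width: 0.0155
time_s: 57.18
ee_pos: [0.4689, -0.3409, 0.1222]
eef_rot: [-3.141, -0.002, 1.521]
force: [-0.2, 0.8, -1.4]
grip_width: 0.0156
0.015630684285857874
tool 4123 [ 0.46436165 -0.33990971  0.15124706] [ 0.49098327 -0.33138718  0.15669366]
at [ 0.4688 -0.3408  0.1221] shift cm [16.94  0.15  0.04] len 16.94 turn [-0.001 -0.002 -0.   ]
```

View pics/w9.png

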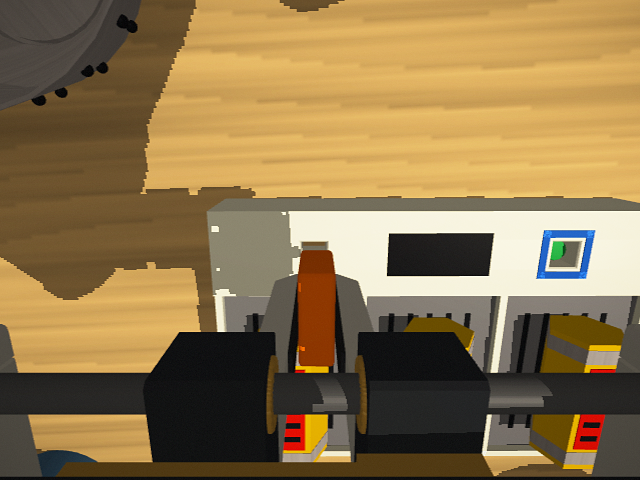

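```bash
python3 -m inch '[5.64,0.02,0,0,0,0,0,5.64,0.02,0,0,0,0,0,5.64,0.02,0,0,0,0,0,0,0,0,0,0,0,0,0,0,0,0,0,0,0]'
python3 - <<'E'
from h import *
s=shot('scene');w=cloud(s);hsv=cv2.cvtColor(s[0],cv2.COLOR_RGB2HSV)
cv2.imwrite('pics/s3.png',cv2.resize(s[0][150:250,200:330,::-1],None,fx=5,fy=5,interpolation=cv2.INTER_CUBIC))
go(.4786,-.1715,.0838,87.15)
E
```

```text
time_s: 57.85
ee_pos: [0.4781, -0.1724, 0.1231]
eef_rot: [-3.141, -0.001, 1.521]
force: [-0.3, -0.3, -0.1]
grip_width: 0.0157
at [ 0.4781 -0.1729  0.1231] shift cm [0.14 0.05 3.93] len 3.93 turn [-0.    -0.001 -0.001]
```

View pics/s3.png

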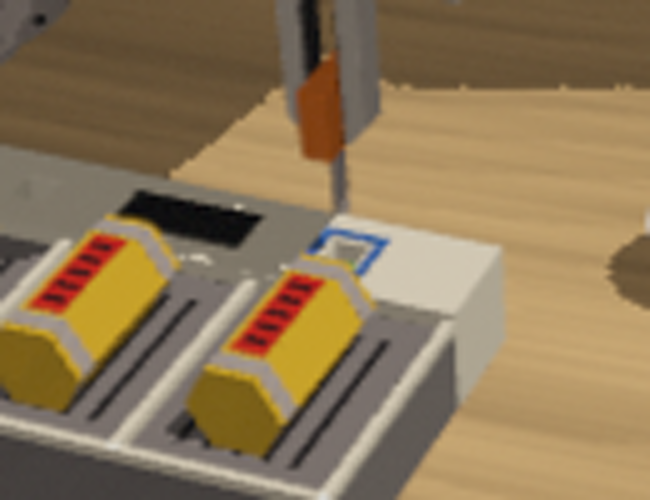

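```bash
python3 -m inch '[0.08,0,1.5,0,0,0,0,0,0,1.3,0,0,0,0,0,0,0,0,0,0,0]'; python3 -m inch '[0,0,0.5,0,0,0,0,0,0,0.4,0,0,0,0,0,0,0.2,0,0,0,0,0,0,0,0,0,0,0,0,0,0,0,0,0,0]'
python3 - <<'E'
from h import *
o=ctrl.get_obs(); print(o['force'],o['ee_pos'])
E
```

```text
time_s: 58.28
ee_pos: [0.4775, -0.1714, 0.094]
eef_rot: [-3.139, -0.002, 1.52]
force: [0.3, -0.3, 0.4]
grip_width: 0.0157
time_s: 58.9
ee_pos: [0.4784, -0.1715, 0.0849]
eef_rot: [3.141, -0.001, 1.521]
force: [0.5, -0.2, 2.8]
grip_width: 0.0155
[ 0.46972162 -0.16287703  2.83438683] [ 0.47844294 -0.17150072  0.08485407]
```

```bash
python3 -m inch '[0,0,0.15,0,0,0,0,0,0,0.1,0,0,0,0,0,0,0,0,0,0,0,0,0,0,0,0,0,0]'
python3 - <<'E'
from h import *
o=ctrl.get_obs(); print(o['force'],o['ee_pos'])
E
```

```text
time_s: 59.4
ee_pos: [0.4785, -0.1715, 0.0827]
eef_rot: [3.141, -0.001, 1.521]
force: [-1.9, -0.2, 9.7]
grip_width: 0.0161
[-1.89212789 -0.24208588  9.73983565] [ 0.47852861 -0.17149903  0.08269341]
```

```bash
python3 -m inch '[0,0,-2,0,0,0,0,0,0,-2.2,0,0,0,0,0,0,0,0,0,0,0,-5.67,-0.02,0,0,0,0,0,-5.67,-0.02,0,0,0,0,0,-5.67,-0.02,0,0,0,0,0,0,0,0,0,0,0,0,0,0,0,0,0,0,0]'
python3 - <<'E'
from h import *
go(.4694,-.3413,.059,87.15)
s=shot('wrist');w=cloud(s);hsv=cv2.cvtColor(s[0],cv2.COLOR_RGB2HSV)
t=cv2.inRange(hsv,(3,180,90),(14,255,255))>0
k=(np.hypot(w[...,0]-.472,w[...,1]+.337)<.05)&t&(w[...,2]>.1); P=w[k]; print('tool',len(P),P.mean(0),P.max(0))
report(s,.045)
s=shot('scene');cv2.imwrite('pics/s4.png',cv2.resize(s[0][140:240,160:290,::-1],None,fx=5,fy=5,interpolation=cv2.INTER_CUBIC))
E
```

```text
time_s: 60.4
ee_pos: [0.4688, -0.3405, 0.1226]
eef_rot: [-3.14, -0.002, 1.521]
force: [0.1, 0.1, -0.6]
grip_width: 0.0159
at [ 0.4688 -0.3405  0.1226] shift cm [-0.09  0.07  6.36] len 6.36 turn [-0.001 -0.002 -0.   ]
tool 4134 [ 0.4643136  -0.33957752  0.15159891] [ 0.49135699 -0.33107519  0.17958429]
```

View pics/s4.png

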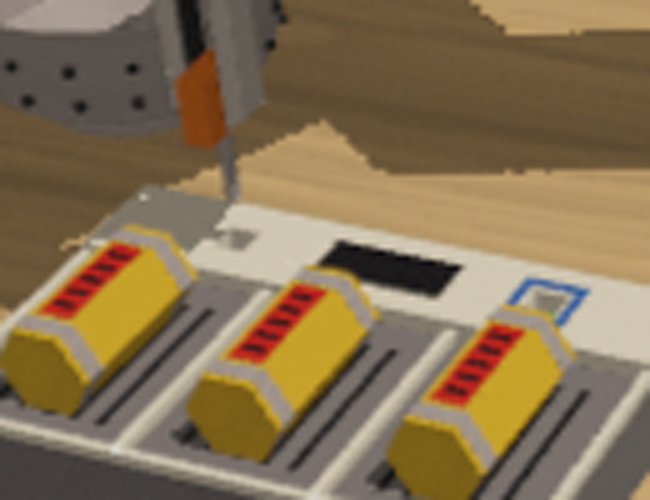

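```bash
python3 -m inch '[-0.05,0.05,2,0,0,0,0,0,0,2,0,0,0,0,0,0,1.5,0,0,0,0,0,0,0.75,0,0,0,0,0,0,0,0,0,0,0]'
python3 - <<'E'
from h import *
o=ctrl.get_obs(); print(o['force'],o['ee_pos'])
E
python3 -m inch '[0,0,0,0,0,0,0.5,0,0,0,0,0,0,0.5,0,0,0,0,0,0,0.5,0,0,0,0,0,0,0.5,0,0,-3,0,0,0,0.5,0,0,-5,0,0,0,0.5,2,0,-5,0,0,0,0.5,2,3,0,0,0,0,0.5,0,0,0,0,0,0,0.5]'
python3 - <<'E'
from h import *
s=shot('wrist','w10.png');w=cloud(s);hsv=cv2.cvtColor(s[0],cv2.COLOR_RGB2HSV)
t=cv2.inRange(hsv,(3,180,90),(14,255,255))>0
k=(np.hypot(w[...,0]-.472,w[...,1]+.337)<.04)&t&(w[...,2]>.085); P=w[k]; r=cv2.minAreaRect((P[:,:2]*1000).astype(np.float32)); print('tool top',len(P),P.mean(0),P[:,2].std(),r)
report(s,.045)
E
```

```text
time_s: 61.12
ee_pos: [0.4698, -0.3415, 0.0613]
eef_rot: [3.142, -0.001, 1.521]
force: [0.5, -0.7, -0.2]
grip_width: 0.016
[ 0.5083541  -0.72326992 -0.15305589] [ 0.46975169 -0.34150094  0.06128969]
time_s: 62.25
ee_pos: [0.5027, -0.3024, 0.1917]
eef_rot: [3.141, -0.001, 1.523]
force: [0.2, -0.0, 0.1]
grip_width: 0.047
tool top 1143 [ 0.46986102 -0.34057469  0.09096896] 0.006180116943238053 ((479.177490234375, -339.4714050292969), (62.70751190185547, 22.23474884033203), 6.122979640960693)
case c [ 355. -469.] size [10. 74.] axis deg -59.1 z 0.087 red 1 [ 0.33  -0.441  0.07 ]
case c [ 574. -261.] size [33. 97.] axis deg -1.8 z 0.087 red 478 [ 0.585 -0.267  0.088]
```

View pics/w10.png

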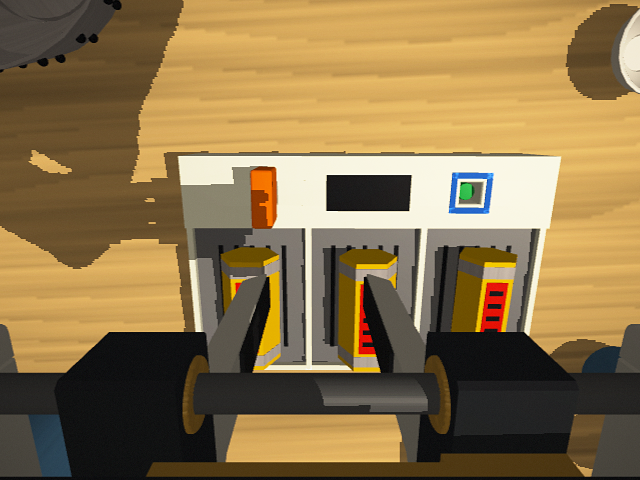

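```bash
python3 -m inch '[0,-6,-4,0,0,0,0.5,0,-4,-4,0,0,0,0.5,0,0,0,0,0,0,0.5]'
python3 - <<'E'
from h import *
s=shot('wrist');w=cloud(s);hsv=cv2.cvtColor(s[0],cv2.COLOR_RGB2HSV)
t=cv2.inRange(hsv,(3,180,90),(14,255,255))>0
k=(np.hypot(w[...,0]-.470,w[...,1]+.3415)<.026)&t&(w[...,2]>.085); P=w[k]; print('tool',np.median(P,0))
for c in ['wrist','scene']: print(c); report(shot(c),.045)
ctrl.hand_in()
print(ctrl.get_obs()['time_s'])
E
```

```text
time_s: 62.68
ee_pos: [0.4082, -0.3, 0.269]
eef_rot: [3.138, 0.002, 1.519]
force: [-0.3, -0.3, 0.2]
grip_width: 0.0468
tool [ 0.46856762 -0.34026133  0.09080046]
wrist
scene
case c [ 566. -360.] size [ 33. 103.] axis deg -3.2 z 0.0869 red 80 [ 0.567 -0.362  0.088]
case c [ 574. -260.] size [ 32. 100.] axis deg -2.3 z 0.0871 red 88 [ 0.573 -0.262  0.088]
case c [ 577. -161.] size [31. 99.] axis deg -4.1 z 0.0873 red 95 [ 0.577 -0.162  0.088]
case c [ 738. -577.] size [47. 99.] axis deg -38.6 z 0.087 red 0 
the job is handed in; nothing more can be done
the job is handed in; nothing more can be done
```

The job is done and handed in at about 63 s of the 210 s allowed. Three cases were present, and all of them are in the dock with the red face up.

- **Cases:** I tipped each case until its red slotted face was on top, then laid one in each bay. Two grasps or tips went wrong along the way and were redone: I lifted once before the fingers had closed, and one tip only slid the case.
- **Button:** I pressed it with the tool's pin until it bottomed out. The force reached 9.7 N, against 4 N for the spring fully down.
- **Tool:** It went back into its hole and was let go.

**Last checks:**
- The scene camera shows all three case tops at 87 mm, which is 42 mm above the bay floors, with red on top and the cases aligned with the bays.
- The top of the tool's handle reads about 91 mm high (55 + 36 expected) at (0.469, -0.340). That is about 2 mm from the hole centre I estimated, so it is fully seated.
- The last wrist view found no cases because they were out of its field. I relied on the scene camera for that check.
- The button's return was seen only in a picture, where its green top looks out. I did not measure its travel.
- I did not measure the other kitchen things again. The pictures show no sign that any of them was touched.

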